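Find the unlocked chute flap and push it open

ROBOT

A 6-joint arm with a two-finger parallel gripper is mounted at the origin on the work surface. World frame = base frame: x ahead of the robot, y to its left, z up, the work surface at z = 0. Lengths are in m, angles in rad, forces in N, time in s.
With the tool pointing down it reaches from about 0.325 to 0.775 m from the base axis. Payload 5.5 kg.
Tool frame: the origin (TCP) lies on the centre line of the jaws, within the pads' length; the fingertips stand 22 mm ahead of it and the grasp point (between the pads) lies 3 mm ahead of it; z points along the fingers, y is the direction in which the jaws open and shut (so a half turn about z gives the same grasp; the last joint's range is limited). The gripper opens to 85 mm and grips with 20 to 120 N. Pads are 22 mm wide; open, the fingers measure 114 mm over their backs; the gripper's body (76 mm by 85 mm) begins 54 mm behind the grasp point. The pads swing forward as they close: fully open they stand 13 mm farther back than shut.
Start: joints at [1.243, 0.091, 1.231, -0, 1.82, -0.057], TCP at [0.161, 0.578, 0.253] pointing down, gripper open.
Joint ranges: [-2.87, 2.87], [-0.86, 2.18], [0.17, 2.46], [-1.51, 4.65], [0.06, 2.69], [-2.65, 2.65]. Speed limits (rad/s): [2.57, 2.57, 3.01, 3.14, 3.14, 3.14].

INTERFACE

Orientations are given as a rotation vector (axis times angle).
In Python, from station import ctrl, eyes, models gives the robot as it stands. The module is installed in compiled form; this text tells all that it offers.
- The arm moves only by the shell command python3 -m pendant 'ROWS' [FORCE]. ROWS is JSON, a list of rows, each a list of 7 numbers: the shift along the tool's x, y, z in cm, then the turn, a rotation vector about the tool's x, y, z in degrees, then the closure in counts, from 0 (fully open) to 255 (shut). In form: [[x, y, z, rx, ry, rz, grip], ...]. A call has 1 to 20 rows; each row is the pose to reach, as a shift and turn from the pose commanded when the call began, along the tool's axes at that moment; what a row does not reach only later rows make up. A row lasts 1/8 s, in which the tool goes at most 62.5 mm and 10.7 degrees, less where a joint would pass 70% of its speed; a pose out of reach is approached as far as the arm can. A call with a gripper value outside its range is refused whole. The fingers move at their own pace and stop on an object; FORCE is the grip in N (left out, the last holds). Time passes only in rows, so rows that repeat a pose let the fingers close. It gives the time, the measured TCP pose, the force and the opening at its end, in the units of the state.
- ctrl.sense(): the state, without advancing time (a new reading comes with each control period).
- eyes.grab_frame(name): name is "scene" or "side" or "wrist"; returns a dict with "image" (400x640x3 uint8, red, green, blue), "fx", "fy", "cx", "cy" (pixels), "extrinsics" (4x4, takes a point from world to camera coordinates); the wrist camera has in their place "mount" (4x4, takes a point from camera to tool coordinates, whose origin is the TCP and whose axes are the flange's). Camera axes: x right, y up, looking along -z (the intrinsics and any distortion apply to the point x, -y, -z); pixel columns grow to the right and rows downward; lengths in m; the calibration is good to about 2 mm. A picture is of the moment at which its call begins: read the wrist's pose just before it. There is no depth.
- ctrl.close_job(): hands the job in, once; it reports no verdict.
Trained networks look in a picture, given as the dict that the camera call returned (one of the last four; its "shot" number tells which), for a name from the list of things; names that differ only in an ending like _2 or _b are one class to them, and where a whole thing is asked for, a point or a joint stands for the part that bears it (a point fixed in the world has none). Each returns a list of dicts, best first, with "score" (0 to 1); they miss things now and then, are a little off and sometimes report something else, mostly with a low value. They report only what shows in the picture. A call takes as long as a camera call.
- models.trace(picture, target): "region" (400x640 bool, what is visible of it) and "position" ([column, row] in pixels, amid what is visible of it).
The state is a dict: "time": time; "qpos": joint angles; "joint_vel": joint speeds; "tau": joint torques, N m; "eef_pos": TCP position; "orientation": TCP orientation; "wrist_force": force on the tool from outside, world axes, zero at the start; "moment": the same for the moment, N m; "grip_width": finger opening in m.
Only numpy, scipy, OpenCV 4.12 (cv2) and the standard library are available. Lean on these libraries where they do the work, as an engineer would, in place of code of your own. Each camera call takes 0.05 s, during which the arm holds its last target. There are 200 camera calls.

TASK

Only one of the four grey flaps on the sample drop-off station is unlocked. Press the near part of each flap in turn with a fingertip, without forcing it, until you find the one that rocks, then push that one down until it is fully open and leave it standing open. Do not pick anything up or disturb the vials, bottle and beaker.

Things in the scene. Friction and masses are not known exactly. Their poses are not given: they have to be found in the camera images.
- station: White drop-off station fixed to the bench, 85 mm high, four identical grey flaps flush in its top over 77 mm deep chutes, plain deck on the far side. Origin on the bench under the middle of the flap row; x to the far side, y left along the row. Spans x -65 to +115, y -196 to +196 mm. Three flaps are locked by hidden steel blocks, the free one is anywhere in the row. Over 50 N counts as forcing.
- flap_a (a joint): Tilt (rad) of the flap furthest left seen from the robot: 0 level; positive when its near part is pushed down and its far part rises; stops at -0.08 and +0.9. Hinge along station y at station x +20 mm, 82 mm above the bench, a dark line across the flap. A locked flap gives at most about 0.03; the free one rocks at 2 to 4 N on its near part and stays where it is left (stiff hinge).
- flap_b (a joint): Tilt (rad) of the flap second from the left seen from the robot: 0 level; positive when its near part is pushed down and its far part rises; stops at -0.08 and +0.9. Hinge along station y at station x +20 mm, 82 mm above the bench, a dark line across the flap. A locked flap gives at most about 0.03; the free one rocks at 2 to 4 N on its near part and stays where it is left (stiff hinge).
- flap_c (a joint): Tilt (rad) of the flap third from the left seen from the robot: 0 level; positive when its near part is pushed down and its far part rises; stops at -0.08 and +0.9. Hinge along station y at station x +20 mm, 82 mm above the bench, a dark line across the flap. A locked flap gives at most about 0.03; the free one rocks at 2 to 4 N on its near part and stays where it is left (stiff hinge).
- flap_d (a joint): Tilt (rad) of the flap furthest right seen from the robot: 0 level; positive when its near part is pushed down and its far part rises; stops at -0.08 and +0.9. Hinge along station y at station x +20 mm, 82 mm above the bench, a dark line across the flap. A locked flap gives at most about 0.03; the free one rocks at 2 to 4 N on its near part and stays where it is left (stiff hinge).
- press_a (a point): Point on the top face of the flap furthest left (98 x by 78 y by 6 mm), mid near part, 40 mm nearer the robot than the hinge line, 85 mm above the bench when level; moves with the flap, z out of its face. Row: station y +138, +46, -46, -138 mm. Pushed straight down here with a 25 mm wide tip, the free flap meets its stop when the tip is about 40 mm below the station's top.
- press_b (a point): Point on the top face of the flap second from the left (98 x by 78 y by 6 mm), mid near part, 40 mm nearer the robot than the hinge line, 85 mm above the bench when level; moves with the flap, z out of its face. Row: station y +138, +46, -46, -138 mm. Pushed straight down here with a 25 mm wide tip, the free flap meets its stop when the tip is about 40 mm below the station's top.
- press_c (a point): Point on the top face of the flap third from the left (98 x by 78 y by 6 mm), mid near part, 40 mm nearer the robot than the hinge line, 85 mm above the bench when level; moves with the flap, z out of its face. Row: station y +138, +46, -46, -138 mm. Pushed straight down here with a 25 mm wide tip, the free flap meets its stop when the tip is about 40 mm below the station's top.
- press_d (a point): Point on the top face of the flap furthest right (98 x by 78 y by 6 mm), mid near part, 40 mm nearer the robot than the hinge line, 85 mm above the bench when level; moves with the flap, z out of its face. Row: station y +138, +46, -46, -138 mm. Pushed straight down here with a 25 mm wide tip, the free flap meets its stop when the tip is about 40 mm below the station's top.
- vial_1: Small amber vial with a white cap, 24 mm across, 55 mm high, standing on the far deck of the station towards its left end. Origin at the centre of its underside. To be left alone.
- vial_2: Small amber vial with a white cap, 24 mm across, 55 mm high, standing on the far deck of the station towards its right end. Origin at the centre of its underside. To be left alone.
- bottle: Amber reagent bottle with a black cap, 72 mm across, 160 mm high, standing on the bench to the left of the station. Origin at the centre of its underside. To be left alone.
- beaker: White open beaker, 70 mm across, 85 mm high, standing on the bench to the right of the station. Origin at the centre of its underside. To be left alone.

How it is judged:
By the outcome, as a careful person would: the job done as asked, in the order asked, and still so for the second after the job is handed in, with the robot touching nothing.
It also fails if it takes over 51 s, if anything falls off the work surface, if the arm or the gripper's body presses on something with over 40 N, if the wrist force passes 120 N, or if a joint passes its speed limit or range.

## Working session

There is one attempt and no reset: what is moved stays moved. The work goes in short steps, Python scripts to look and compute and a shell command to move; the robot and the scene stay as the last step left them, time stands still between calls to the robot, and variables do not carry over. Pictures are saved under pics/ and viewed, about 8 in all and at most 12, crops included, and the job is handed in when it is done.

```bash
mkdir -p pics
cat > h.py <<'E'
import numpy as np, cv2
from scipy.spatial.transform import Rotation as R
from station import ctrl, eyes, models
def save(f,n,crop=None):
    im=f["image"][:,:,::-1]
    if crop: im=im[crop[1]:crop[3],crop[0]:crop[2]]; im=cv2.resize(im,None,fx=2,fy=2)
    cv2.imwrite("pics/"+n,im)
def pose(f,s=None):
    if "extrinsics" in f: return np.linalg.inv(np.array(f["extrinsics"]))
    T=np.eye(4);T[:3,:3]=R.from_rotvec(s["orientation"]).as_matrix();T[:3,3]=s["eef_pos"]
    return T@np.array(f["mount"])
def toz(f,px,z,s=None):
    T=pose(f,s);u,v=px
    d=T[:3,:3]@np.array([(u-f["cx"])/f["fx"],-(v-f["cy"])/f["fy"],-1])
    return T[:3,3]+d*(z-T[2,3])/d[2]
E
python3 - <<'E'
from h import *
s=ctrl.sense();print({k:np.round(v,3).tolist() for k,v in s.items()})
print(R.from_rotvec(s["orientation"]).as_matrix().round(3))
for n in("scene","side"):
    f=eyes.grab_frame(n);save(f,n+"0.png");print(n,[k for k in f if k!="image"],pose(f)[:3,3].round(3))
    for t in("press_a","vial_1","bottle","beaker","station"):
        for r in models.trace(f,t)[:4]:
            p=np.array(r["position"]);z={"press_a":.085,"vial_1":.11,"bottle":.08,"beaker":.045,"station":.08}[t]
            print(t,round(r["score"],2),p.round(0),toz(f,p,z).round(3),r["region"].sum())
E
```

```text
{'time': 0.0, 'qpos': [1.243, 0.092, 1.232, 0.0, 1.82, -0.057], 'joint_vel': [-0.001, 0.002, -0.0, -0.001, -0.002, 0.001], 'tau': [-0.001, -45.874, -41.802, -0.0, 0.012, 0.0], 'eef_pos': [0.16, 0.578, 0.252], 'orientation': [-0.424, -3.112, 0.003], 'wrist_force': [0.258, 0.135, -0.422], 'moment': [0.045, -0.051, 0.028], 'grip_width': 0.085}
[[-0.964  0.268 -0.001]
 [ 0.268  0.964 -0.002]
 [ 0.    -0.002 -1.   ]]
scene ['fx', 'fy', 'cx', 'cy', 'extrinsics', 'shot'] [ 1.181 -0.804  0.879]
press_a 0.69 [320. 208.] [ 0.623 -0.069  0.085] 465
press_a 0.68 [343. 178.] [0.586 0.118 0.085] 342
press_a 0.66 [332. 190.] [0.596 0.036 0.085] 432
press_a 0.56 [351. 164.] [0.558 0.211 0.085] 308
vial_1 0.64 [342. 211.] [ 0.705 -0.057  0.11 ] 111
vial_1 0.39 [320. 207.] [ 0.638 -0.084  0.11 ] 476
bottle 0.84 [394. 152.] [0.645 0.402 0.08 ] 544
beaker 0.7 [234. 293.] [ 0.627 -0.449  0.045] 798
station 0.86 [342. 202.] [0.659 0.007 0.08 ] 4957
side ['fx', 'fy', 'cx', 'cy', 'extrinsics', 'shot'] [ 0.336 -0.927  0.738]
press_a 0.89 [294. 162.] [0.576 0.202 0.085] 346
press_a 0.76 [317. 192.] [0.601 0.002 0.085] 508
press_a 0.69 [335. 208.] [ 0.627 -0.089  0.085] 554
press_a 0.6 [309. 174.] [0.605 0.107 0.085] 471
vial_1 0.42 [288. 165.] [0.545 0.143 0.11 ] 408
vial_1 0.39 [329. 207.] [ 0.601 -0.111  0.11 ] 605
bottle 0.82 [297. 132.] [0.644 0.434 0.08 ] 588
beaker 0.66 [392. 316.] [ 0.64  -0.445  0.045] 1327
station 0.59 [323. 194.] [ 0.616 -0.005  0.08 ] 6207
```

Run:
```python
import cv2,numpy as np
a=cv2.imread("pics/scene0.png")[130:290,220:420];b=cv2.imread("pics/side0.png")[120:280,220:420]
cv2.imwrite("pics/c0.png",cv2.resize(np.vstack([a,b])[:, :],None,fx=1,fy=1))
cv2.imwrite("pics/c0.png",np.hstack([cv2.resize(a,(400,320)),cv2.resize(b,(400,320))]))
```

```text
(no output)
```

View pics/c0.png

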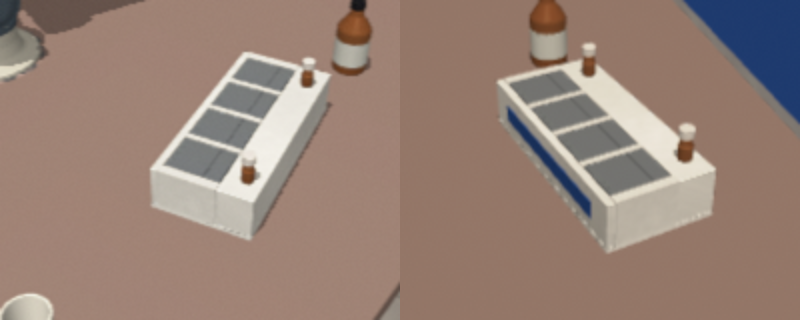

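View pics/side0.png

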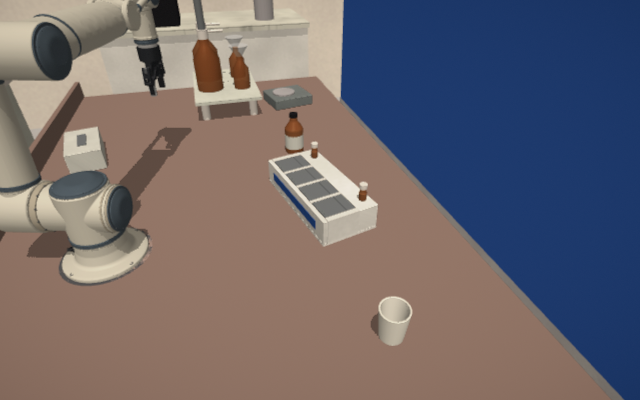

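```bash
python3 -m pendant '[[-52.5,-39.4,-12,0,0,-29,255],[-52.5,-39.4,-12,0,0,-29,255],[-52.5,-39.4,-12,0,0,-29,255],[-52.5,-39.4,-12,0,0,-29,255],[-52.5,-39.4,-12,0,0,-29,255],[-52.5,-39.4,-12,0,0,-29,255],[-52.5,-39.4,-12,0,0,-29,255],[-52.5,-39.4,-12,0,0,-29,255],[-52.5,-39.4,-12,0,0,-29,255],[-52.5,-39.4,-12,0,0,-29,255],[-52.5,-39.4,-12,0,0,-29,255],[-52.5,-39.4,-12,0,0,-29,255],[-52.5,-39.4,-12,0,0,-29,255],[-52.5,-39.4,-12,0,0,-29,255],[-52.5,-39.4,-12,0,0,-29,255]]' 20
python3 - <<'E'
from h import *
s=ctrl.sense();f=eyes.grab_frame("wrist");save(f,"w0.png");print(s["wrist_force"],s["grip_width"])
P=[]
for r in models.trace(f,"press_a")[:5]:
    print(round(r["score"],2),np.round(r["position"]),toz(f,r["position"],.085,s).round(3),r["region"].sum())
print(pose(f,s).round(3))
E
```

```text
time: 2.48
eef_pos: [0.5604, 0.0591, 0.3736]
orientation: [-0.372, 3.119, 0.0]
wrist_force: [0.6, 0.6, -0.1]
grip_width: 0.0001
[ 0.62751734  0.55354752 -0.05935463] 0.00010575089775704825
0.73 [348. 183.] [0.584 0.109 0.085] 4675
0.67 [201. 186.] [ 0.631 -0.072  0.085] 4522
0.64 [276. 183.] [0.605 0.019 0.085] 4583
0.56 [415. 184.] [0.565 0.191 0.085] 4653
[[-0.235 -0.92  -0.313  0.479]
 [ 0.972 -0.223 -0.075  0.039]
 [-0.001 -0.321  0.947  0.495]
 [ 0.     0.     0.     1.   ]]
```

View pics/w0.png

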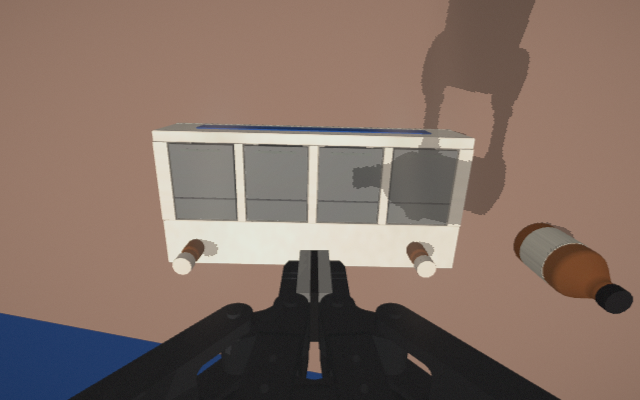

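The wrist picture shows all four level flaps: d at (201,186), c at (276,183), b at (348,183), a at (415,184). The hinge lines are near row 200, the near edge is at the top (rows 133-138), and the vials stand at (190,255) and (420,258). Next I fit the station pose to the corners.

Run:
```python
from h import *
s=ctrl.sense();f=eyes.grab_frame("wrist")
px=[(155,133),(472,138),(167,263),(454,268),(170,143),(237,145),(174,219),(236,221),(389,148),(456,150),(451,224)]
st=[(-65,-196),(-65,196),(115,-196),(115,196),(-49,-177),(-49,-99),(49,-177),(49,-99),(49*-1,99),(-49,177),(49,177)]
W=np.array([toz(f,p,.085,s)[:2] for p in px]);S=np.array(st)/1000
mw,ms=W.mean(0),S.mean(0);A=S-ms;B=W-mw
yaw=np.arctan2((A[:,0]*B[:,1]-A[:,1]*B[:,0]).sum(),(A*B).sum())
Rm=np.array([[np.cos(yaw),-np.sin(yaw)],[np.sin(yaw),np.cos(yaw)]]);o=mw-Rm@ms
print("yaw",np.degrees(yaw),"o",o,"scale",np.sqrt((B**2).sum()/(A**2).sum()))
print("resid mm station frame",((W-o)@Rm*1000-S*1000).round(1).tolist())
M=R.from_rotvec(s["orientation"]).as_matrix();print(M.round(3))
for n,y in zip("abcd",(.138,.046,-.046,-.138)):
    p=o+Rm@np.array([-.02,y]);d=M.T@(np.r_[p,.130]-s["eef_pos"]);print(n,p.round(3),(d*100).round(2),np.hypot(*p).round(3))
```

```text
yaw 12.457139605436106 o [0.59753289 0.06557609] scale 0.9968977788463796
resid mm station frame [[2.4, 4.7], [1.0, -4.2], [-0.4, -2.3], [-0.4, 1.3], [-1.9, 2.4], [-1.0, 5.8], [0.0, -4.2], [1.3, -0.9], [-0.9, -6.6], [-0.0, -2.3], [0.0, 6.3]]
[[-0.972 -0.234  0.   ]
 [-0.234  0.972  0.   ]
 [-0.    -0.    -1.   ]]
a [0.548 0.196] [-2.   13.63 24.35] 0.582
b [0.568 0.106] [-1.83  4.43 24.35] 0.578
c [0.588 0.016] [-1.65 -4.77 24.35] 0.588
d [ 0.608 -0.073] [ -1.48 -13.97  24.35] 0.612
```

```bash
python3 -m pendant '[[-2,13.6,15,0,0,1,255],[-2,13.6,15,0,0,1,255],[-2,13.6,15,0,0,1,255],[-2,13.6,15,0,0,1,255],[-2,13.6,20,0,0,1,255],[-2,13.6,25,0,0,1,255],[-2,13.6,25.8,0,0,1,255],[-2,13.6,26,0,0,1,255],[-2,13.6,26,0,0,1,255]]'
```

```text
time: 3.75
eef_pos: [0.5502, 0.1951, 0.1165]
orientation: [-0.34, 3.118, 0.001]
wrist_force: [-0.2, -0.4, -0.9]
grip_width: -0.0001
```

```bash
python3 -m pendant '[[0,0,0.2,0,0,0,255],[0,0,0.4,0,0,0,255],[0,0,0.4,0,0,0,255]]'; python3 -m pendant '[[0,0,0.1,0,0,0,255],[0,0,0.2,0,0,0,255],[0,0,0.2,0,0,0,255]]'
```

```text
time: 4.12
eef_pos: [0.5487, 0.195, 0.1093]
orientation: [-0.342, 3.123, 0.0]
wrist_force: [-0.3, -0.6, 0.4]
grip_width: 0.0
time: 4.5
eef_pos: [0.5487, 0.195, 0.1072]
orientation: [0.342, -3.123, 0.0]
wrist_force: [0.4, 0.4, -0.1]
grip_width: 0.0001
```

```bash
python3 -m pendant '[[0,0,0.1,0,0,0,255],[0,0,0.1,0,0,0,255]]'; python3 -m pendant '[[0,0,0.1,0,0,0,255],[0,0,0.1,0,0,0,255]]'; python3 -m pendant '[[0,0,0.1,0,0,0,255],[0,0,0.1,0,0,0,255]]'
```

```text
time: 4.75
eef_pos: [0.5487, 0.195, 0.1067]
orientation: [-0.342, 3.123, 0.0]
wrist_force: [-1.1, 0.4, 3.1]
grip_width: 0.0001
time: 5.0
eef_pos: [0.5487, 0.195, 0.1067]
orientation: [-0.342, 3.122, 0.0]
wrist_force: [-4.1, -1.5, 7.1]
grip_width: 0.0
time: 5.25
eef_pos: [0.5487, 0.195, 0.1067]
orientation: [-0.342, 3.122, 0.0]
wrist_force: [-6.5, -1.4, 12.2]
grip_width: 0.0
```

```bash
python3 -m pendant '[[0,0,-2,0,0,0,255],[0,-4.6,-2,0,0,0,255],[0,-9.2,-2,0,0,0,255],[0,-9.2,-1,0,0,0,255],[0,-9.2,-0.5,0,0,0,255],[0,-9.2,-0.4,0,0,0,255],[0,-9.2,-0.4,0,0,0,255]]'; python3 -m pendant '[[0,0,0.1,0,0,0,255],[0,0,0.1,0,0,0,255]]'; python3 -m pendant '[[0,0,0.1,0,0,0,255],[0,0,0.1,0,0,0,255]]'; python3 -m pendant '[[0,0,0.1,0,0,0,255],[0,0,0.1,0,0,0,255]]';  python3 -m pendant '[[0,0,0.1,0,0,0,255],[0,0,0.1,0,0,0,255]]'
```

```text
time: 6.12
eef_pos: [0.5684, 0.1061, 0.1083]
orientation: [0.344, -3.123, -0.0]
wrist_force: [-0.6, -0.4, 0.5]
grip_width: -0.0003
time: 6.38
eef_pos: [0.5686, 0.1055, 0.1074]
orientation: [-0.342, 3.123, -0.0]
wrist_force: [-0.1, -0.8, -0.8]
grip_width: 0.0002
time: 6.62
eef_pos: [0.5687, 0.1053, 0.1065]
orientation: [-0.342, 3.123, 0.0]
wrist_force: [-0.4, 0.7, 1.1]
grip_width: -0.0
time: 6.88
eef_pos: [0.5686, 0.1052, 0.1053]
orientation: [-0.342, 3.123, 0.0]
wrist_force: [-0.3, -0.0, 2.2]
grip_width: -0.0001
time: 7.12
eef_pos: [0.5686, 0.1052, 0.1042]
orientation: [-0.342, 3.123, 0.0]
wrist_force: [-0.7, 0.1, 1.1]
grip_width: -0.0004
```

```bash
python3 -m pendant '[[0,0,0.3,0,0,0,255],[0,0,0.6,0,0,0,255],[0,0,1,0,0,0,255],[0,0,1,0,0,0,255]]'; python3 -m pendant '[[0,0,0.4,0,0,0,255],[0,0,0.8,0,0,0,255],[0,0,1.2,0,0,0,255],[0,0,1.6,0,0,0,255],[0,0,2,0,0,0,255],[0,0,2.3,0,0,0,255],[0,0,2.3,0,0,0,255]]'; python3 -m pendant '[[0,0,0.2,0,0,0,255],[0,0,0.2,0,0,0,255]]'; python3 -m pendant '[[0,0,0.1,0,0,0,255],[0,0,0.1,0,0,0,255]]'
```

```text
time: 7.62
eef_pos: [0.5683, 0.1049, 0.0935]
orientation: [0.341, -3.122, 0.001]
wrist_force: [-0.3, 1.1, 0.1]
grip_width: 0.0003
time: 8.5
eef_pos: [0.5683, 0.1051, 0.0706]
orientation: [0.342, -3.122, 0.0]
wrist_force: [0.4, 0.0, -0.1]
grip_width: -0.0
time: 8.75
eef_pos: [0.5685, 0.1052, 0.0691]
orientation: [0.342, -3.123, -0.0]
wrist_force: [-0.4, 0.3, 0.5]
grip_width: -0.0001
time: 9.0
eef_pos: [0.5686, 0.1052, 0.0683]
orientation: [-0.342, 3.123, -0.0]
wrist_force: [-0.5, -1.2, 1.1]
grip_width: 0.0004
```

```bash
for i in 1; do python3 -m pendant '[[0,0,0.1,0,0,0,255],[0,0,0.1,0,0,0,255]]'; done; python3 -m pendant '[[0,0,0.1,0,0,0,255],[0,0,0.1,0,0,0,255]]'; python3 -m pendant '[[0,0,0.1,0,0,0,255],[0,0,0.1,0,0,0,255]]'; python3 -m pendant '[[0,0,0.1,0,0,0,255],[0,0,0.1,0,0,0,255]]'
```

```text
time: 9.25
eef_pos: [0.5687, 0.1052, 0.0677]
orientation: [-0.341, 3.123, -0.0]
wrist_force: [-1.2, -0.3, 3.6]
grip_width: -0.0003
time: 9.5
eef_pos: [0.5688, 0.1052, 0.0676]
orientation: [-0.342, 3.122, -0.0]
wrist_force: [-3.0, -0.2, 8.6]
grip_width: 0.0001
time: 9.75
eef_pos: [0.5689, 0.1052, 0.0675]
orientation: [-0.342, 3.121, -0.0]
wrist_force: [-5.1, -0.5, 12.1]
grip_width: 0.0
time: 10.0
eef_pos: [0.569, 0.1052, 0.0674]
orientation: [-0.341, 3.121, -0.0]
wrist_force: [-7.5, -1.4, 15.5]
grip_width: -0.0
```

Run:
```python
from h import *
a=eyes.grab_frame("scene")["image"][150:250,270:390,::-1];b=eyes.grab_frame("side")["image"][140:240,260:380,::-1]
cv2.imwrite("pics/c1.png",np.hstack([cv2.resize(i,(400,333)) for i in(a,b)]))
```

```text
(no output)
```

View pics/c1.png

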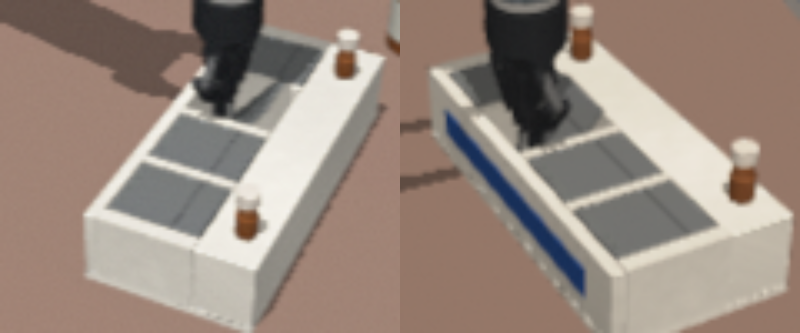

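Flap b is tilted, with its far part raised (left panel near (265,95)), and the tip is stopped 40 mm below the top at 15 N. I retract straight up.

```bash
python3 -m pendant '[[0,0,-0.5,0,0,0,255],[0,0,-1.5,0,0,0,255],[0,0,-3,0,0,0,255],[0,0,-6,0,0,0,255],[0,0,-11,0,0,0,255],[0,0,-16,0,0,0,255],[-6,0,-22,0,0,0,255],[-10,0,-25,0,0,0,255],[-10,0,-25,0,0,0,255],[-10,0,-25,0,0,0,255]]'
python3 - <<'E'
from h import *
w=eyes.grab_frame("wrist")["image"][:,:,::-1]
a=eyes.grab_frame("scene")["image"][150:250,270:390,::-1];b=eyes.grab_frame("side")["image"][140:240,260:380,::-1]
cv2.imwrite("pics/c2.png",np.vstack([np.hstack([cv2.resize(i,(320,267)) for i in(a,b)]),cv2.resize(w,(640,400))[:330]]))
E
```

```text
time: 11.35
eef_pos: [0.667, 0.1269, 0.3145]
orientation: [-0.342, 3.122, 0.0]
wrist_force: [-0.1, 0.4, 0.1]
grip_width: 0.0001
```

View pics/c2.png

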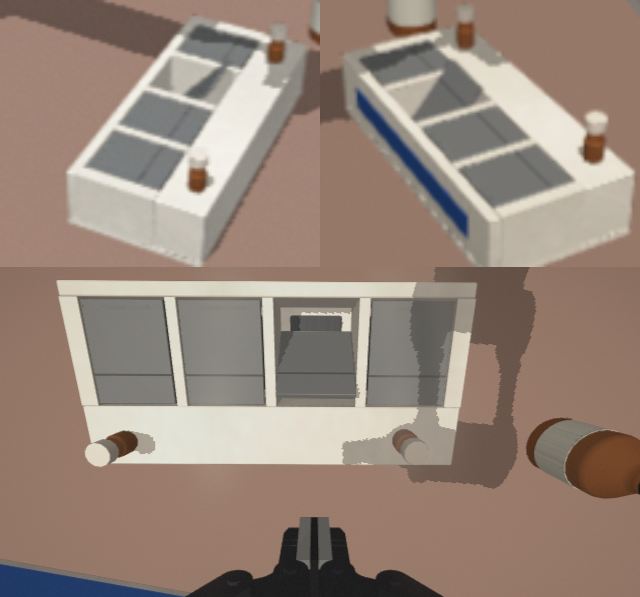

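Flap b stands open in all three views: the wrist view shows its near edge at row 64 and its hinge at row 108. The other three flaps are level and both vials are standing. I check the tilt angle against the picture.

Run:
```python
from h import *
s=ctrl.sense();f=eyes.grab_frame("wrist");T=np.linalg.inv(pose(f,s))
o=np.array([.5975,.0656]);y=np.radians(12.46);Rm=np.array([[np.cos(y),-np.sin(y)],[np.sin(y),np.cos(y)]])
def pj(x,yy,z):
    c=T@np.r_[o+Rm@[x,yy],z,1];return (f["cx"]+f["fx"]*c[0]/-c[2],f["cy"]-f["fy"]*c[1]/-c[2])
for t in (0,.6,.7,.8,.9):
    e=lambda r,h=.003:pj(.02-r*np.cos(t)+h*np.sin(t),.046,.082+h*np.cos(t)-r*np.sin(t))
    print(t,"near edge",np.round(e(.069)),"hinge",np.round(e(0)),"far",np.round(e(-.029)))
print(s["time"],s["wrist_force"].round(1) if hasattr(s["wrist_force"],"round") else s["wrist_force"])
```

```text
0 near edge [316.  35.] hinge [315. 110.] far [315. 139.]
0.6 near edge [315.  54.] hinge [315. 112.] far [315. 138.]
0.7 near edge [315.  59.] hinge [315. 112.] far [315. 137.]
0.8 near edge [315.  64.] hinge [315. 113.] far [315. 136.]
0.9 near edge [315.  70.] hinge [315. 113.] far [316. 134.]
11.5 [0.2 0.3 0.1]
```

```bash
python3 -c "
from station import ctrl
print(ctrl.close_job())"
```

```text
the job is handed in; nothing more can be done
None
```

The free flap is flap_b, second from the left. I pushed it fully open, left it standing open and handed the job in at about 11.5 s.

- **flap_a:** pressed first. It held still while the force rose to 12 N (well under the 50 N limit), so it is locked.
- **flap_b:** pressed next. It rocked at about 2 N. I pushed it down until it met its stop with the fingertip about 40 mm below the station's top. The force there rose to about 15 N, and I then retracted straight up.
- **flap_c and flap_d:** not pressed, because the free flap had already been found.

**Last checks:**
- The wrist picture puts flap_b's tilt at about 0.88 rad, against a stop of 0.9. That is within about a pixel of its edge.
- The other three flaps look level and both vials are standing on the deck.
- The bottle looks undisturbed in the wrist view. I did not look at the beaker again, but the arm never went near it.
- Wrist force was about 0 N, with the tool well clear above the station.
- The projected hinge and edge rows were about 4–5 pixels off the observed ones. I corrected for this by using the hinge-to-edge distance instead.

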